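Nest the sample cups and cap the stack

TASK

Tidy up the sample cups beside the microscope: nest the two loose blue cups, mouth up, into the blue cup on the green mat, in either order, so that all three make one upright stack on the mat with each cup fully down in the one below; then put the orange lid on the top cup, level and fully home. Set the pieces down gently rather than dropping them, keep the stack on the mat, and leave the oil bottle, the objective and the slide box alone.

Things in the scene. Friction and masses are not known exactly. Their poses are not given: they have to be found in the camera images.
- mat: Flat round green mat, 100 mm across and 5 mm thick, fixed to the desk; it marks where the stack stands. Origin: centre of the underside; its top lies 5 mm higher.
- base_cup: Blue sample cup on the green mat, mouth up, empty, 64 mm tall. Foot 31 mm across, widening to 47 mm at 40 mm height; from 40 to 64 mm a straight collar, 57 mm across outside, 52 mm inside. Floor 4 mm thick. Nested in its like, its collar rests on the rim below: it stands 24 mm higher, with 1.5 mm of play, and only the collar shows. Origin: centre of the underside; z up its axis.
- cup_a: One of two identical loose blue sample cups, mouth up, empty, 64 mm tall. Foot 31 mm across, widening to 47 mm at 40 mm height; from 40 to 64 mm a straight collar, 57 mm across outside, 52 mm inside. Floor 4 mm thick. Nested in its like, its collar rests on the rim below: it stands 24 mm higher, with 1.5 mm of play, and only the collar shows. Origin: centre of the underside; z up its axis.
- cup_b: The other identical loose blue sample cup, mouth up, empty, 64 mm tall. Foot 31 mm across, widening to 47 mm at 40 mm height; from 40 to 64 mm a straight collar, 57 mm across outside, 52 mm inside. Floor 4 mm thick. Nested in its like, its collar rests on the rim below: it stands 24 mm higher, with 1.5 mm of play, and only the collar shows. Origin: centre of the underside; z up its axis.
- lid: Orange lid, right way up: a plug 45 mm across, 8 mm tall, that goes into a cup's mouth; above it a flange 62 mm across, from 8 to 13 mm height, that rests on the rim; on top a knob 20 mm across, from 13 to 38 mm height. Home, its origin lies 56 mm above the underside of the cup it closes. Origin: centre of the plug's underside; z up its axis.
- oil_bottle: Bystander: small amber glass bottle with a black cap, 32 mm across, 75 mm tall, upright on the desk. Origin: centre of the underside.
- objective: Bystander: steel microscope objective standing on the desk, 28 mm across, 46 mm tall, with a yellow band. Origin: centre of the underside.
- slide_box: Bystander: closed flat grey slide box, 100 mm (its x) by 200 mm (its y), 34 mm tall. Origin: centre of the underside.
Things that resemble listed ones, but are neither listed nor needed, are in the scene too. Of the things that look like the mat, take the one that is farthest from the robot's base at the start.

How it is judged:
By the outcome, as a careful person would: the job done as asked, in the order asked, and still so for the second after the job is handed in, with the robot touching nothing.
It also fails if it takes over 72 s, if anything falls off the work surface, if the arm or the gripper's body presses on something with over 40 N, if the wrist force passes 120 N, or if a joint passes its speed limit or range.

ROBOT

A 6-joint arm with a two-finger parallel gripper is mounted at the origin on the work surface. World frame = base frame: x ahead of the robot, y to its left, z up, the work surface at z = 0. Lengths are in m, angles in rad, forces in N, time in s.
With the tool pointing down it reaches from about 0.35 to 0.975 m from the base axis. Payload 4.9 kg.
Tool frame: the origin (TCP) lies at the very end of the fingers, on their centre line; the grasp point (between the pads) lies 19 mm behind it; z points along the fingers, y is the line along which they close (so a half turn about z gives the same grasp; the last joint's range is limited). The gripper opens to 85 mm and grips with 20 to 120 N. Pads are 22 mm wide; open, the fingers measure 114 mm over their backs; the gripper's body (76 mm by 85 mm) begins 54 mm behind the grasp point. The pads swing forward as they close: fully open they stand 13 mm farther back than shut.
Start: joints at [-1.238, 0.053, 1.613, -0, 1.476, -0.119], TCP at [0.273, -0.562, 0.231] pointing down, gripper open.
Joint ranges: [-3.01, 3.01], [-1.01, 2.22], [0.06, 2.58], [-1.02, 4.17], [0.09, 2.62], [-3.14, 3.14]. Speed limits (rad/s): [2.57, 2.57, 3.14, 3.14, 3.14, 3.14].

INTERFACE

Orientations are given as a rotation vector (axis times angle).
In Python, from station import get_obs, get_image, get_calibration, finish_job gives the robot as it stands.
- The arm moves only by the tool servo_tool, never from a script. Its argument "increments" is a list of rows, each a list of 5 numbers: the opening, from 0 (shut) to 1 (fully open), then the shift along the tool's x, y, z in mm, then the turn about the tool's z in degrees. In form: [[jaw, tx, ty, tz, spin], ...]. A call has 1 to 12 rows; each row shifts and turns the commanded pose from where the row before left it, along the tool's axes as they then stand; what a row does not reach is not made up. A row lasts 1/8 s, in which the tool goes at most 62.5 mm and 10.7 degrees, less where a joint would pass 70% of its speed; a pose out of reach is approached as far as the arm can. A call is refused whole if a number of a shift passes 62.5 or a number of a turn 10.7, either way. A call with a gripper value outside its range is refused whole. The fingers move at their own pace and stop on an object; "force" is the grip in N (left out, the last holds). Time passes only in rows, so rows that do not move let the fingers close. It gives the time, the measured TCP pose, the force, the opening and the grip force at its end, in the units of the state.
- get_obs(): the state, without advancing time (a new reading comes with each control period).
- get_image(name): name is "scene" or "top" or "wrist"; returns the picture (420x560x3 uint8, red, green, blue); there is no depth.
- get_calibration(name): a dict with "fx", "fy", "cx", "cy" (pixels), "R" (3x3) and "t" (3): a world point X has camera coordinates R X + t; the wrist camera has in their place "mount" (4x4, takes a point from camera to tool coordinates, whose origin is the TCP and whose axes are the flange's). Camera axes: x right, y down, z forward; pixel columns grow to the right and rows downward; lengths in m; the calibration is good to about 2 mm. A picture is of the moment at which its call begins: read the wrist's pose just before it. get_calibration takes no time and is no camera call.
- finish_job(): hands the job in; it is judged then, once.
The state is a dict: "t": time; "q": joint angles; "dq": joint speeds; "effort": joint torques, N m; "tool_pos": TCP position; "tool_rot": TCP orientation; "contact_force": force on the tool from outside, world axes, zero at the start; "wrist_torque": the same for the moment, N m; "opening": finger opening in m; "grip_force": force on a finger pad.
Only numpy, scipy, OpenCV 4.12 (cv2) and the standard library are available. Lean on these libraries where they do the work, as an engineer would, in place of code of your own. Each camera call takes 0.05 s, during which the arm holds its last target. There are 200 camera calls.

## Working session

There is one attempt and no reset: what is moved stays moved. The work goes in short steps, Python scripts to look and compute and a tool call to move; the robot and the scene stay as the last step left them, time stands still between calls to the robot, and variables do not carry over. Pictures are saved under pics/ and viewed, at most 10 in all, crops included, and the job is handed in when it is done.

Besides the shell and the picture viewer there is one more tool, called as name([rows], argument=value, ...), one row to a line, values as JSON. servo_tool: Moves the arm, as the interface text tells. Its arguments: {"type":"object","properties":{"increments":{"type":"array"},"force":{"type":"number"}},"required":["increments"]}

```bash
mkdir -p pics; ls; python3 - <<'E'
from station import *
import cv2,numpy as np
o=get_obs();print(o['tool_pos'],o['tool_rot'],o['opening'],o['t'])
a=get_image('scene');b=get_image('top')
cv2.imwrite('pics/scene0.png',a[...,::-1]);cv2.imwrite('pics/top0.png',b[...,::-1])
for n in('scene','top','wrist'):print(n,get_calibration(n))
E
```

```text
pics
[ 0.27265948 -0.56170015  0.23005889] [-3.05978585e+00 -7.03152995e-01  3.92070707e-04] 0.08562735850542032 0.0
scene {'fx': 401.66308641362696, 'fy': 401.66308641362696, 'cx': 281.78794165167926, 'cy': 214.8165743158824, 'R': array([[ 0.51580062,  0.85656684,  0.01558768],
       [ 0.53570279, -0.30827954, -0.78612101],
       [-0.66855983,  0.41383207, -0.61787602]]), 't': array([-0.29308219, -0.28373546,  1.26429733])}
top {'fx': 379.495366859286, 'fy': 379.495366859286, 'cx': 281.64371170440506, 'cy': 206.62699178758237, 'R': array([[-0.01059394, -0.99987312,  0.01189553],
       [-0.99701354,  0.00965207, -0.07662138],
       [ 0.07649684, -0.01267172, -0.9969893 ]]), 't': array([0.00620141, 0.57474921, 0.77428019])}
wrist {'fx': 358.2100490143945, 'fy': 358.2100490143945, 'cx': 281.5575439416941, 'cy': 207.15185571341522, 'mount': array([[ 9.02910950e-04, -9.44981381e-01, -3.27122872e-01,
         8.65373119e-02],
       [ 9.99999548e-01,  7.55569367e-04,  5.77494186e-04,
         2.06751925e-04],
       [-2.98557232e-04, -3.27123246e-01,  9.44981636e-01,
        -1.42470482e-01],
       [ 0.00000000e+00,  0.00000000e+00,  0.00000000e+00,
         1.00000000e+00]])}
```

View pics/scene0.png

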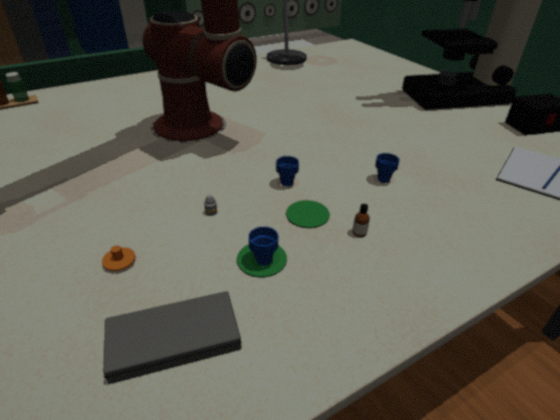

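View pics/top0.png

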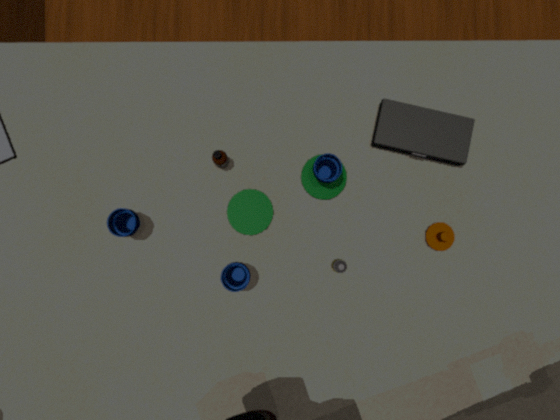

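The top view shows the base cup at (326,168) on its mat, a bare decoy mat at (250,212), loose cups at (236,276) and (124,222), and the lid at (440,237). The bottle is at (220,158), the objective at (340,266), and the slide box is upper right. The scene view agrees.

```bash
cat > h.py <<'E'
import numpy as np,cv2
from scipy.spatial.transform import Rotation as Ro
from scipy.optimize import least_squares
from station import *
def cam(name,o=None):
    c=get_calibration(name)
    if name=='wrist':
        T=np.eye(4);T[:3,:3]=Ro.from_rotvec(o['tool_rot']).as_matrix();T[:3,3]=o['tool_pos']
        M=T@c['mount'];c['Rw'],c['C']=M[:3,:3],M[:3,3]
    else: c['Rw']=c['R'].T;c['C']=-c['R'].T@c['t']
    return c
def ray(c,uv,z):
    uv=np.atleast_2d(uv).astype(float)
    d=np.c_[(uv[:,0]-c['cx'])/c['fx'],(uv[:,1]-c['cy'])/c['fy'],np.ones(len(uv))]@c['Rw'].T
    return (c['C']+d*((z-c['C'][2])/d[:,2])[:,None])[:,:2]
def mask(im,col):
    h=cv2.cvtColor(im,cv2.COLOR_RGB2HSV)
    lo,hi={'blue':((100,110,25),(130,255,255)),'green':((45,110,40),(85,255,255)),'orange':((5,150,60),(20,255,255))}[col]
    return cv2.inRange(h,lo,hi)
def blobs(im,col,amin=150):
    cs,_=cv2.findContours(mask(im,col),cv2.RETR_EXTERNAL,cv2.CHAIN_APPROX_NONE)
    return [k[:,0,:] for k in cs if cv2.contourArea(k)>amin]
def circ(c,k,z,r,out=True):
    """circle of radius r at height z, fitted to the half of the outline away from the camera's nadir"""
    p=ray(c,k,z);m=p.mean(0);d=m-c['C'][:2];d/=np.linalg.norm(d)
    s=(p-m)@d
    q=p[s>0.2*r] if out else p
    f=least_squares(lambda x:np.hypot(*(q-x[:2]).T)-r,m,loss='soft_l1',f_scale=.001)
    g=least_squares(lambda x:np.hypot(*(q-x[:2]).T)-x[2],[*m,r])
    return f.x,np.sqrt(np.mean(f.fun**2)),g.x[2]
def togo(o,x,y):
    R=Ro.from_rotvec(o['tool_rot']).as_matrix()
    d=R.T@np.array([x-o['tool_pos'][0],y-o['tool_pos'][1],0])
    return np.round(d*1e3,1)
E
python3 - <<'E'
from h import *
np.set_printoptions(precision=4,suppress=True)
im=cv2.imread('pics/top0.png')[...,::-1].copy();c=cam('top')
print(c['C'])
for col,z,r in(('blue',.064,.0285),('green',.005,.05),('orange',.013,.031)):
    for k in blobs(im,col):
        f,e,rf=circ(c,k,z,r,col!='green');print(col,k.mean(0),f,np.hypot(*f),'rms',e,'freeR',rf)
o=get_obs();print(Ro.from_rotvec(o['tool_rot']).as_matrix())
E
```

```text
[0.5139 0.0105 0.8159]
blue [235.1852 276.642 ] [0.4369 0.0925] 0.44654168022704216 rms 0.0008203798714508476 freeR 0.026632745131407745
blue [122.3882 222.4235] [0.5435 0.3154] 0.628403061505742 rms 0.0009756325422889559 freeR 0.026334809243724968
blue [327.2597 167.7273] [ 0.6486 -0.0908] 0.6549580997788556 rms 0.0006186856035566782 freeR 0.027409985461830717
green [249.748  211.7165] [0.5663 0.0685] 0.5704190283696395 rms 0.0026165617459987228 freeR 0.047463874498048
green [322.7546 178.0307] [ 0.6427 -0.0918] 0.6492441697857262 rms 0.013571432817566549 freeR 0.041490159639629216
orange [439.5696 236.2532] [ 0.5098 -0.3315] 0.6081002924987413 rms 0.000889583898273618 freeR 0.028652007261557564
orange [301.5362  19.7116] [ 1.0165 -0.2942] 1.0581752126813468 rms 0.2565105914521462 freeR 3.025160165097797
[[ 0.8997  0.4366 -0.0006]
 [ 0.4366 -0.8997  0.0018]
 [ 0.0002 -0.0019 -1.    ]]
```

servo_tool([
  [1,36,-43,0,0],
  [1,36,-43,0,0],
  [1,36,-43,0,0],
  [1,36,-43,0,0],
  [1,36,-43,0,0],
  [1,36,-43,0,0],
  [1,36,-43,0,0],
  [1,36,-43,0,0],
  [1,36,-43,0,0],
  [1,36,-43,0,0],
  [1,36,-43,10,0],
  [1,36,-43,20,0],
])

```text
t: 1.6
tool_pos: [0.4369, 0.0925, 0.2019]
tool_rot: [3.061, 0.704, 0.004]
contact_force: [0.4, -0.6, 0.2]
opening: 0.0853
grip_force: 0.0
```

servo_tool([
  [1,0,0,0,0],
  [1,0,0,0,0],
])

```text
t: 1.85
tool_pos: [0.436, 0.0904, 0.201]
tool_rot: [3.061, 0.704, -0.001]
contact_force: [-0.3, -0.1, -0.3]
opening: 0.0851
grip_force: 0.0
```

```bash
cat > look.py <<'E'
import sys
from h import *
np.set_printoptions(precision=4,suppress=True)
# usage: look.py name col z r [col z r ...]
o=get_obs();im=get_image('wrist');c=cam('wrist',o)
cv2.imwrite(f'pics/{sys.argv[1]}.png',im[...,::-1])
print('tcp',o['tool_pos'],'t',o['t'],'F',o['contact_force'],'open',o['opening'],'cam',c['C'])
a=sys.argv[2:]
for col,z,r in zip(a[::3],a[1::3],a[2::3]):
    for k in blobs(im,col,600):
        f,e,rf=circ(c,k,float(z),float(r));print(col,k.min(0),k.max(0),'xy',f,'rms',e,'freeR',rf,'togo',togo(o,*f))
E
python3 look.py w1 blue .064 .0285
```

```text
tcp [0.436  0.0904 0.201 ] t 1.85 F [-0.2576 -0.0996 -0.2648] open 0.08514572718055854 cam [0.514  0.1281 0.3434]
blue [242 153] [310 223] xy [0.4383 0.0959] rms 0.00046421389828721707 freeR 0.027559131081534755 togo [ 4.5 -3.9 -0. ]
```

View pics/w1.png

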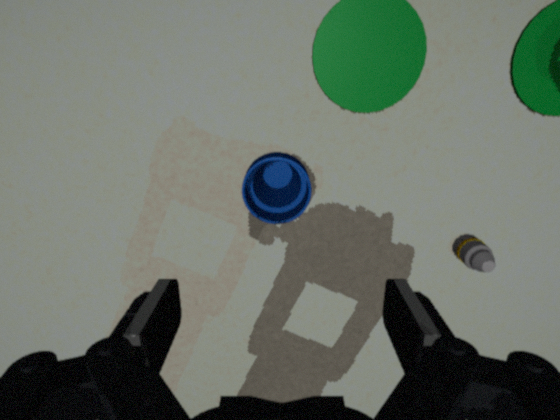

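Rim is centred at (277,187), and the outline is clean. I'll align and descend.

servo_tool([
  [1,4.5,-3.9,20,0],
  [1,0,0,40,0],
  [1,0,0,40,0],
  [1,0,0,30,0],
  [1,0,0,20,0],
  [1,0,0,14,0],
  [1,0,0,0,0],
  [1,0,0,0,0],
], force=25)

```text
t: 2.9
tool_pos: [0.4396, 0.0957, 0.0384]
tool_rot: [3.062, 0.702, 0.003]
contact_force: [0.7, 0.7, -0.4]
opening: 0.0853
grip_force: 0.0
```

servo_tool([
  [0.6,0,0,0,0],
  [0.5,0,0,0,0],
  [0.4,0,0,0,0],
  [0.4,0,0,0,0],
  [0.4,0,0,0,0],
  [0.4,0,0,0,0],
])

```text
t: 3.65
tool_pos: [0.4394, 0.0962, 0.0384]
tool_rot: [3.061, 0.704, 0.002]
contact_force: [-0.8, 0.4, 5.9]
opening: 0.0555
grip_force: 27.7
```

servo_tool([
  [0.4,0,0,-10,0],
  [0.4,0,0,-30,0],
  [0.4,0,0,-45,0],
  [0.4,0,0,-45,0],
  [0.4,0,20,-40,0],
  [0.4,4,40,0,0],
  [0.4,4,50,0,0],
  [0.4,4,50,0,0],
  [0.4,4,50,0,0],
  [0.4,4,35,0,0],
  [0.4,0,12,0,0],
  [0.4,0,0,0,0],
])

```text
t: 5.15
tool_pos: [0.5685, -0.1264, 0.207]
tool_rot: [-3.061, -0.703, 0.001]
contact_force: [-0.4, -0.0, -1.0]
opening: 0.0558
grip_force: 27.9
```

servo_tool([
  [0.4,0,0,0,0],
  [0.4,0,0,0,0],
])

```text
t: 5.4
tool_pos: [0.5684, -0.1254, 0.2074]
tool_rot: [-3.061, -0.706, -0.0]
contact_force: [0.7, 0.0, 0.2]
opening: 0.0556
grip_force: 27.9
```

```bash
python3 look.py w2 blue .069 .0285
```

```text
tcp [ 0.5684 -0.1254  0.2074] t 5.4 F [0.7164 0.0297 0.1587] open 0.05564600926950224 cam [ 0.6463 -0.0877  0.3499]
blue [209 228] [354 379] xy [ 0.4199 -0.197 ] rms 0.02846384109398154 freeR 0.0675398980098669 togo [-164.9   -0.6   -0. ]
blue [251  36] [326 116] xy [ 0.6514 -0.0902] rms 0.0002609191733344448 freeR 0.027918452556967743 togo [89.9  4.7  0. ]
```

View pics/w2.png

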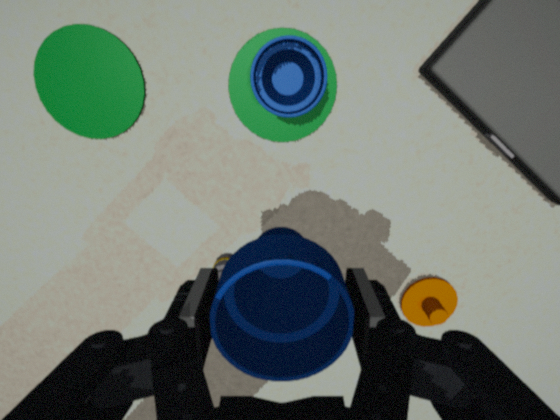

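The base cup is at (289,76). The held cup sits between the pads, its rim centred near (282,318), with its near edge at row 379. I'll measure its offset in the tool.

```bash
cat > held.py <<'E'
import sys
from h import *
np.set_printoptions(precision=4,suppress=True)
im=cv2.imread(f'pics/{sys.argv[1]}.png')[...,::-1].copy();o=get_obs();c=cam('wrist',o)
zb=float(sys.argv[2]);top=float(sys.argv[3]) # base rim z, held rim above tcp
for k in blobs(im,'blue',600):
    if k[:,1].max()>340:
        z=o['tool_pos'][2]+top
        q=k[(k[:,1]>335)&(k[:,0]>215)&(k[:,0]<350)]
        f,e,rf=circ(c,q,z,.0285,False);print('held offset in tool',togo(o,*f),e,rf,'bottom-edge',togo(o,*ray(c,k[k[:,1].argmax()],z)[0]))
    elif k[:,1].max()<250:
        f,e,rf=circ(c,k,zb,.0285,False);print('base',f,e,rf,'togo',togo(o,*f))
E
python3 held.py w2 .069 .026
```

```text
held offset in tool [-0.5 -0.  -0. ] 0.00024100179421194178 0.027860689745279988 bottom-edge [-28.8  -6.1  -0. ]
base [ 0.6522 -0.0907] 0.0007088408318546912 0.027820299916173054 togo [90.5  5.4  0. ]
```

servo_tool([
  [0.4,30,2,0,0],
  [0.4,40,3,0,0],
  [0.4,20.5,0,10,0],
  [0.4,0,0,30,0],
  [0.4,0,0,30,0],
  [0.4,0,0,20,0],
  [0.4,0,0,10,0],
  [0.4,0,0,0,0],
])

```text
t: 6.45
tool_pos: [0.6522, -0.0913, 0.1071]
tool_rot: [-3.061, -0.704, 0.001]
contact_force: [-0.3, 0.0, -0.1]
opening: 0.0558
grip_force: 27.9
```

```bash
python3 - <<'E'
from h import *
o=get_obs();print(o['tool_pos'],togo(o,.6518,-.0905))
a=get_image('scene');
cv2.imwrite('pics/s1.png',cv2.resize(a[170:300,180:350],None,fx=4,fy=4)[...,::-1])
E
```

```text
[ 0.65218953 -0.09134208  0.10705508] [ 0.  -0.9  0. ]
```

View pics/s1.png

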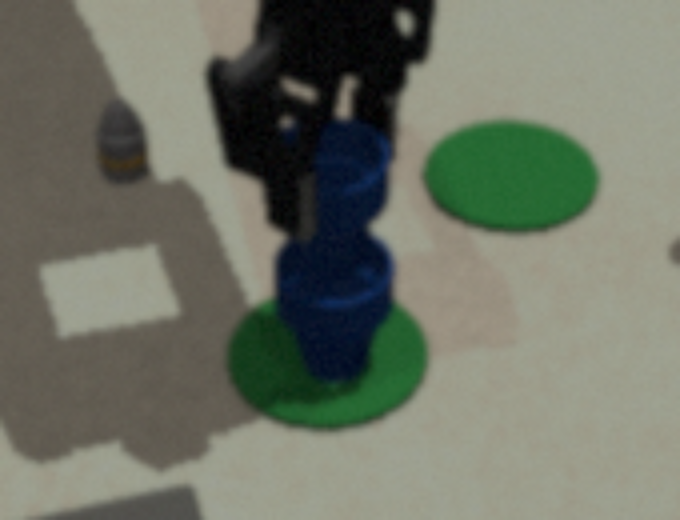

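The held cup is concentric above the base cup, with its foot entering the mouth. I'll lower it slowly.

servo_tool([
  [0.4,0,-0.6,10,0],
  [0.4,0,0,10,0],
  [0.4,0,0,7,0],
  [0.4,0,0,4,0],
  [0.4,0,0,2,0],
  [0.4,0,0,2,0],
  [0.4,0,0,0,0],
])

```text
t: 7.38
tool_pos: [0.6522, -0.0909, 0.0724]
tool_rot: [3.062, 0.704, 0.0]
contact_force: [-0.0, 0.0, -0.0]
opening: 0.0556
grip_force: 27.9
```

servo_tool([
  [0.4,0,0,1.5,0],
  [0.4,0,0,1,0],
  [0.4,0,0,1,0],
  [0.4,0,0,0,0],
])

```text
t: 7.88
tool_pos: [0.6521, -0.0909, 0.0687]
tool_rot: [-3.062, -0.704, 0.0]
contact_force: [0.4, -0.1, -1.0]
opening: 0.0557
grip_force: 27.9
```

servo_tool([
  [0.4,0,0,0.7,0],
  [0.4,0,0,0.7,0],
  [0.4,0,0,0,0],
])

```text
t: 8.25
tool_pos: [0.6525, -0.091, 0.0678]
tool_rot: [3.061, 0.704, 0.001]
contact_force: [-0.0, 0.9, 1.8]
opening: 0.0557
grip_force: 28.0
```

servo_tool([
  [0.4,0,0,0.7,0],
  [0.4,0,0,0.7,0],
  [0.4,0,0,0,0],
])

```text
t: 8.62
tool_pos: [0.6532, -0.0912, 0.0674]
tool_rot: [3.061, 0.703, 0.004]
contact_force: [1.5, 0.3, 5.1]
opening: 0.0554
grip_force: 28.3
```

Contact came at exactly the seating height, so I'll release and rise.

servo_tool([
  [0.7,0,0,-1,0],
  [0.85,0,0,0,0],
  [1,0,0,0,0],
  [1,0,0,0,0],
  [1,0,0,-10,0],
  [1,0,0,-30,0],
  [1,0,0,-45,0],
  [1,0,0,-45,0],
  [1,0,0,-5,0],
  [1,0,0,0,0],
])

```text
t: 9.88
tool_pos: [0.6523, -0.0909, 0.2026]
tool_rot: [3.061, 0.704, 0.002]
contact_force: [-0.4, -0.2, -0.8]
opening: 0.0854
grip_force: 0.0
```

```bash
python3 look.py w3 blue .093 .0285; python3 - <<'E'
from h import *
a=get_image('scene')
w=cv2.imread('pics/w3.png')
s=cv2.resize(a[170:300,180:350],None,fx=2.5,fy=2.5)[...,::-1]
w=cv2.resize(w,(433,325));cv2.imwrite('pics/m1.png',np.hstack([s[:325],w])[:, :800])
E
```

```text
tcp [ 0.6523 -0.0909  0.2026] t 9.875 F [-0.386  -0.1746 -0.8128] open 0.08538466420396423 cam [ 0.7301 -0.0533  0.3452]
blue [244 158] [319 242] xy [ 0.6526 -0.0911] rms 0.0003642303612294692 freeR 0.027878263279816587 togo [0.2 0.3 0. ]
```

View pics/m1.png

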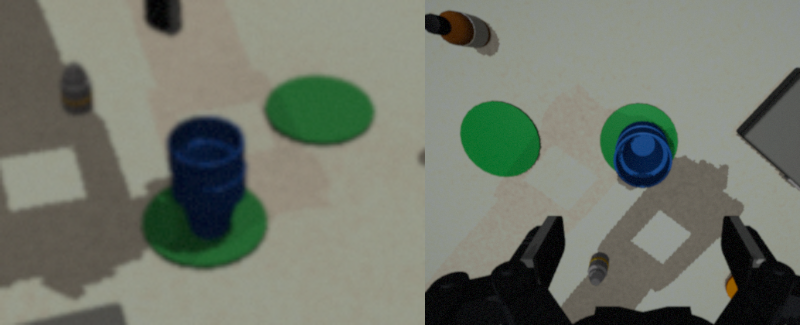

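The cup is nested, only its collar shows, and the rim is at (.6526,-.0911), centred under the tool. On to the second cup.

servo_tool([
  [1,8,-30,0,0],
  [1,9,-46,0,0],
  [1,9,-46,0,0],
  [1,9,-46,0,0],
  [1,9,-46,0,0],
  [1,9,-46,0,0],
  [1,9,-46,0,0],
  [1,9,-46,0,0],
  [1,8,-46,0,0],
  [1,3,-15,0,0],
  [1,0,0,0,0],
  [1,0,0,0,0],
])

```text
t: 11.48
tool_pos: [0.5458, 0.3152, 0.2013]
tool_rot: [3.061, 0.702, -0.002]
contact_force: [0.1, 0.0, -0.1]
opening: 0.0853
grip_force: 0.0
```

```bash
python3 look.py w4 blue .064 .0285
```

```text
tcp [0.5458 0.3152 0.2013] t 11.475 F [ 0.0786  0.0498 -0.1382] open 0.08534644948530766 cam [0.6239 0.3529 0.3436]
blue [243 153] [311 223] xy [0.548  0.3203] rms 0.0004401136468781742 freeR 0.02756962008777327 togo [ 4.2 -3.6 -0. ]
```

servo_tool([
  [1,4,-3.6,20,0],
  [1,0,0,40,0],
  [1,0,0,40,0],
  [1,0,0,30,0],
  [1,0,0,20,0],
  [1,0,0,13,0],
  [1,0,0,0,0],
  [1,0,0,0,0],
], force=25)

```text
t: 12.52
tool_pos: [0.5486, 0.3219, 0.0404]
tool_rot: [-3.061, -0.704, -0.004]
contact_force: [-0.4, 0.3, 0.7]
opening: 0.0856
grip_force: 0.0
```

servo_tool([
  [0.6,0,0,0,0],
  [0.5,0,0,0,0],
  [0.4,0,0,0,0],
  [0.4,0,0,0,0],
  [0.4,0,0,0,0],
  [0.4,0,0,0,0],
])

```text
t: 13.28
tool_pos: [0.5485, 0.3218, 0.0404]
tool_rot: [-3.061, -0.704, -0.003]
contact_force: [-0.5, -0.7, 5.7]
opening: 0.0559
grip_force: 27.9
```

servo_tool([
  [0.4,0,0,-10,0],
  [0.4,0,0,-30,0],
  [0.4,0,0,-45,0],
  [0.4,0,0,-45,0],
  [0.4,0,0,-45,0],
  [0.4,-5,20,-15,0],
  [0.4,-9,44,0,0],
  [0.4,-9,44,0,0],
  [0.4,-9,44,0,0],
  [0.4,-9,44,0,0],
  [0.4,-9,44,0,0],
  [0.4,-9,44,0,0],
])

```text
t: 14.78
tool_pos: [0.6175, 0.0375, 0.2267]
tool_rot: [-3.062, -0.702, 0.005]
contact_force: [-0.1, 0.1, -0.7]
opening: 0.056
grip_force: 27.8
```

servo_tool([
  [0.4,-9,44,0,0],
  [0.4,-9,44,0,0],
  [0.4,-7,32,0,0],
  [0.4,-2.5,12,0,0],
  [0.4,0,0,0,0],
  [0.4,0,0,0,0],
])

```text
t: 15.52
tool_pos: [0.651, -0.0895, 0.2285]
tool_rot: [-3.061, -0.705, 0.001]
contact_force: [-0.7, 0.2, -0.5]
opening: 0.0559
grip_force: 27.8
```

```bash
python3 -c "
from h import *
o=get_obs();print(o['tool_pos'],o['opening'],togo(o,.6524,-.0911))"
```

```text
[ 0.65096792 -0.08954906  0.22852   ] 0.05586902608710554 [ 0.6  2.  -0. ]
```

servo_tool([
  [0.4,0.6,2,10,0],
  [0.4,0,0,30,0],
  [0.4,0,0,30,0],
  [0.4,0,0,15,0],
  [0.4,0,0,5,0],
  [0.4,0,0,0,0],
])

```text
t: 16.27
tool_pos: [0.6532, -0.092, 0.1396]
tool_rot: [3.061, 0.704, 0.001]
contact_force: [0.9, 0.1, 0.1]
opening: 0.0556
grip_force: 27.8
```

```bash
python3 -c "
from h import *
o=get_obs();print(o['tool_pos'],o['opening'],o['contact_force'],togo(o,.6524,-.0911))"
```

```text
[ 0.6531953  -0.09202327  0.13960189] 0.05558705522177106 [0.94021095 0.0913026  0.14235131] [-0.3 -1.2 -0. ]
```

Seat expected at TCP z ≈ .0934, 46 mm lower.

servo_tool([
  [0.4,-0.3,-1.2,10,0],
  [0.4,0,0,12,0],
  [0.4,0,0,10,0],
  [0.4,0,0,6,0],
  [0.4,0,0,3,0],
  [0.4,0,0,2,0],
  [0.4,0,0,0,0],
])

```text
t: 17.15
tool_pos: [0.6522, -0.0912, 0.0961]
tool_rot: [3.062, 0.704, 0.0]
contact_force: [-0.8, 0.4, -0.5]
opening: 0.0557
grip_force: 27.8
```

servo_tool([
  [0.4,0,0,1,0],
  [0.4,0,0,0.8,0],
  [0.4,0,0,0.7,0],
  [0.4,0,0,0,0],
])

```text
t: 17.65
tool_pos: [0.6521, -0.0912, 0.0937]
tool_rot: [3.062, 0.704, 0.0]
contact_force: [-0.7, -0.1, 0.2]
opening: 0.0559
grip_force: 27.8
```

servo_tool([
  [0.4,0,0,0.7,0],
  [0.4,0,0,0.7,0],
  [0.4,0,0,0,0],
])

```text
t: 18.02
tool_pos: [0.6525, -0.091, 0.0935]
tool_rot: [3.062, 0.704, 0.002]
contact_force: [-1.7, 0.7, 5.1]
opening: 0.0559
grip_force: 28.1
```

servo_tool([
  [0.4,0,0,0.5,0],
  [0.4,0,0,0,0],
])

```text
t: 18.27
tool_pos: [0.6527, -0.091, 0.0935]
tool_rot: [3.062, 0.704, 0.002]
contact_force: [-2.3, 1.3, 7.3]
opening: 0.0555
grip_force: 28.2
```

servo_tool([
  [0.7,0,0,-1,0],
  [0.85,0,0,0,0],
  [1,0,0,0,0],
  [1,0,0,0,0],
  [1,0,0,-10,0],
  [1,0,0,-30,0],
  [1,0,0,-45,0],
  [1,0,0,-40,0],
  [1,0,0,-10,0],
  [1,0,0,0,0],
  [1,0,0,0,0],
])

```text
t: 19.65
tool_pos: [0.651, -0.0909, 0.225]
tool_rot: [-3.06, -0.703, 0.005]
contact_force: [0.3, -0.1, -0.4]
opening: 0.0853
grip_force: 0.0
```

```bash
python3 look.py w5 blue .117 .0285; python3 - <<'E'
from h import *
a=get_image('scene')
w=cv2.imread('pics/w5.png')
s=cv2.resize(a[170:300,180:350],None,fx=2.5,fy=2.5)[...,::-1]
w=cv2.resize(w,(433,325));cv2.imwrite('pics/m2.png',np.hstack([s[:325],w])[:, :800])
E
```

```text
tcp [ 0.651  -0.0909  0.225 ] t 19.65 F [ 0.3237 -0.0982 -0.3992] open 0.08534125310166603 cam [ 0.7294 -0.0535  0.3673]
blue [246 151] [321 241] xy [ 0.6523 -0.0919] rms 0.0004114287035355951 freeR 0.027742261298210828 togo [ 0.8  1.4 -0. ]
```

View pics/m2.png

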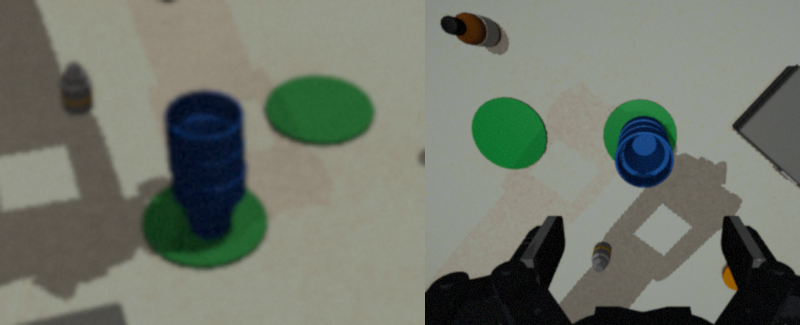

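Three collars are stacked straight, with the top rim at (.6523,-.0919). Now the lid.

servo_tool([
  [0.6,-20,14,0,0],
  [0.6,-38,26,0,0],
  [0.6,-45,30,0,0],
  [0.6,-45,30,0,0],
  [0.6,-45,30,10,0],
  [0.6,-30,20,25,0],
  [0.6,-7,5,20,0],
  [0.6,0,0,0,0],
  [0.6,0,0,0,0],
])

```text
t: 20.88
tool_pos: [0.5134, -0.3305, 0.1731]
tool_rot: [3.061, 0.705, 0.001]
contact_force: [0.1, -1.2, 0.3]
opening: 0.051
grip_force: 0.0
```

```bash
python3 look.py w6 orange .013 .031
```

```text
tcp [ 0.5134 -0.3305  0.1731] t 20.875 F [ 0.0926 -1.1557  0.342 ] open 0.050999817340629625 cam [ 0.5912 -0.2928  0.3157]
orange [250 156] [318 222] xy [ 0.5136 -0.3329] rms 0.0005542764376719926 freeR 0.029623977302966314 togo [-0.9  2.2  0. ]
```

View pics/w6.png

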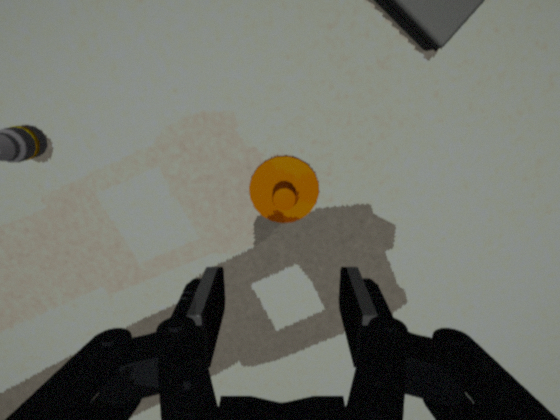

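The lid is upright: flange centred at (284,189), knob top at about (285,198). I'll check the knob against the flange fit.

```bash
python3 -c "
from h import *
o=get_obs();c=cam('wrist',o);im=cv2.imread('pics/w6.png')[...,::-1].copy()
print('knob',togo(o,*ray(c,(285,198),.038)[0]))
k=[k for k in blobs(im,'orange',600)][0];f=circ(c,k,.013,.031,False);print(togo(o,*f[0]),f[1:])"
```

```text
knob [-1.8  3.4  0. ]
[-2.5  2.5  0. ] (np.float64(0.0011267245553439197), np.float64(0.029932818080802153))
```

servo_tool([
  [0.6,-1.8,2.5,20,0],
  [0.6,0,0,40,0],
  [0.6,0,0,40,0],
  [0.6,0,0,30,0],
  [0.6,0,0,15,0],
  [0.6,0,0,8,0],
  [0.6,0,0,0,0],
], force=25)

```text
t: 21.8
tool_pos: [0.5126, -0.3342, 0.0199]
tool_rot: [3.061, 0.704, 0.001]
contact_force: [0.2, -0.2, 0.1]
opening: 0.0512
grip_force: 0.0
```

servo_tool([
  [0.4,0,0,0,0],
  [0.2,0,0,0,0],
  [0.05,0,0,0,0],
  [0.05,0,0,0,0],
  [0.05,0,0,0,0],
  [0.05,0,0,0,0],
])

```text
t: 22.55
tool_pos: [0.5131, -0.3348, 0.0211]
tool_rot: [3.06, 0.703, 0.002]
contact_force: [-0.3, 0.9, 4.7]
opening: 0.0186
grip_force: 24.9
```

servo_tool([
  [0.05,0,0,-10,0],
  [0.05,0,0,-30,0],
  [0.05,0,0,-45,0],
  [0.05,0,0,-45,0],
  [0.05,0,0,-40,0],
  [0.05,0,0,-10,0],
  [0.05,0,0,0,0],
  [0.05,0,0,0,0],
])

```text
t: 23.55
tool_pos: [0.5112, -0.3332, 0.1968]
tool_rot: [-3.058, -0.703, 0.004]
contact_force: [-0.2, 0.1, -0.1]
opening: 0.0188
grip_force: 24.6
```

```bash
python3 - <<'E'
from h import *
o=get_obs();im=get_image('wrist');c=cam('wrist',o);cv2.imwrite('pics/w7.png',im[...,::-1])
z=o['tool_pos'][2]-.0211+.013;print(o['tool_pos'],o['opening'])
for k in blobs(im,'orange',300):
    print(k.min(0),k.max(0))
    h=k[k[:,1]<k[:,1].min()+25] # flange front edge, toward camera (+x)
    f=circ(c,h,z,.031,False);print(togo(o,*f[0]),f[1:])
    i=k[:,1].argmin();print('front edge',togo(o,*ray(c,k[i],z)[0]),togo(o,*ray(c,k[i],z-.005)[0]))
E
```

```text
[ 0.51119986 -0.33321461  0.1968018 ] 0.018753875225709277
[218 214] [345 329]
[57.5 -0.  -0.1] (np.float64(0.005864565714719669), np.float64(0.029350081166645437))
front edge [31.2 -1.8 -0. ] [29.3 -1.9 -0. ]
```

View pics/w7.png

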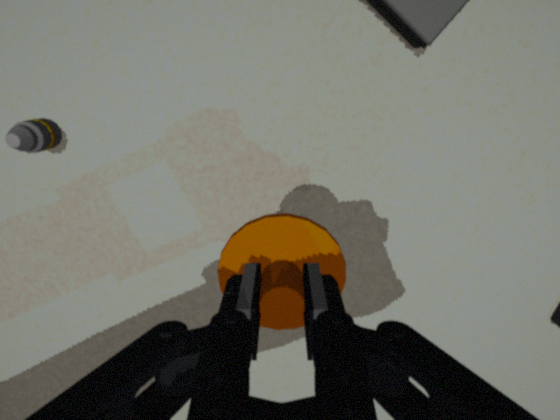

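Flange front edge sits at (281,214), so the lid is level and centred in the grip to within about 0.5 mm. I'll carry it over.

servo_tool([
  [0.05,15,-10,-5,0],
  [0.05,35,-23,0,0],
  [0.05,45,-30,0,0],
  [0.05,45,-30,0,0],
  [0.05,45,-30,0,0],
  [0.05,32,-22,0,0],
  [0.05,15,-11,0,0],
  [0.05,0,0,0,0],
  [0.05,0,0,0,0],
])

```text
t: 24.72
tool_pos: [0.6524, -0.0934, 0.2044]
tool_rot: [3.062, 0.702, -0.001]
contact_force: [1.0, -0.4, -0.8]
opening: 0.0187
grip_force: 24.6
```

```bash
python3 -c "
from h import *
o=get_obs();print(o['tool_pos'],o['opening'],togo(o,.6524,-.0915))"
```

```text
[ 0.65235259 -0.09343762  0.20442942] 0.018699829417133274 [ 0.9 -1.7 -0. ]
```

Descend to z ≈ .133, with home expected at ≈ .130.

servo_tool([
  [0.05,0.4,-1.5,10,0],
  [0.05,0,0,20,0],
  [0.05,0,0,20,0],
  [0.05,0,0,10,0],
  [0.05,0,0,6,0],
  [0.05,0,0,4,0],
  [0.05,0,0,0,0],
])

```text
t: 25.6
tool_pos: [0.6528, -0.0909, 0.1348]
tool_rot: [3.062, 0.704, 0.0]
contact_force: [0.2, 0.2, -0.9]
opening: 0.0187
grip_force: 24.6
```

servo_tool([
  [0.05,0,0,1,0],
  [0.05,0,0,1,0],
  [0.05,0,0,0.5,0],
  [0.05,0,0,0,0],
])

```text
t: 26.1
tool_pos: [0.6526, -0.0909, 0.1321]
tool_rot: [3.062, 0.704, 0.0]
contact_force: [-0.1, -0.5, 0.4]
opening: 0.0188
grip_force: 24.6
```

servo_tool([
  [0.05,0,0,0.7,0],
  [0.05,0,0,0.7,0],
  [0.05,0,0,0,0],
])

```text
t: 26.48
tool_pos: [0.6525, -0.0909, 0.1305]
tool_rot: [-3.062, -0.704, 0.0]
contact_force: [-1.0, -0.6, -0.0]
opening: 0.0184
grip_force: 24.6
```

servo_tool([
  [0.05,0,0,0.5,0],
  [0.05,0,0,0.5,0],
  [0.05,0,0,0,0],
])

```text
t: 26.85
tool_pos: [0.6527, -0.0909, 0.1301]
tool_rot: [3.062, 0.704, 0.001]
contact_force: [-0.4, 0.3, 2.3]
opening: 0.0184
grip_force: 24.7
```

servo_tool([
  [0.05,0,0,0.4,0],
  [0.05,0,0,0,0],
  [0.3,0,0,0,0],
  [0.6,0,0,0,0],
  [0.6,0,0,0,0],
  [0.6,0,0,-10,0],
  [0.6,0,0,-30,0],
  [0.6,0,0,-45,0],
  [0.6,-30,0,-20,0],
  [0.6,-50,0,0,0],
  [0.6,-30,0,0,0],
  [0.6,0,0,0,0],
])

```text
t: 28.35
tool_pos: [0.5526, -0.1397, 0.2354]
tool_rot: [3.062, 0.701, 0.002]
contact_force: [0.4, 0.5, 0.8]
opening: 0.0512
grip_force: 0.0
```

```bash
python3 look.py w8 orange .122 .031; python3 - <<'E'
from h import *
a=get_image('scene')
w=cv2.imread('pics/w8.png')
s=cv2.resize(a[170:300,180:350],None,fx=2.5,fy=2.5)[...,::-1]
w=cv2.resize(w,(433,325));cv2.imwrite('pics/m3.png',np.hstack([s[:325],w])[:, :800])
E
```

```text
tcp [ 0.5526 -0.1397  0.2354] t 28.35 F [0.3563 0.5214 0.83  ] open 0.051189904316805895 cam [ 0.6305 -0.1022  0.3779]
orange [261  21] [301  70] xy [ 0.6346 -0.0996] rms 0.001990450747560254 freeR 0.010539237923638967 togo [91.2 -0.5  0.1]
```

View pics/m3.png

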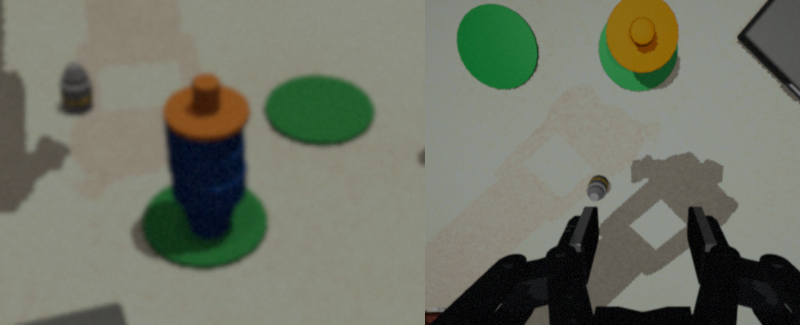

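The lid sits level and concentric on the upright stack of three. The stack stands on the far mat and the gripper is clear, so I'll hand in.

```bash
python3 -c "
from station import *
print(finish_job())"
```

```text
the job is handed in; nothing more can be done
None
```

I nested both loose cups into the base cup on the far green mat and put the lid on top. Contact heights and the last picture showed every piece fully seated and the lid level; I handed the job in at about 28 s, with no verdict returned.

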